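# Take the empty kitchen-roll core off its sprung holder and drop it into the wire bin

## Robot

A 7-joint arm with a two-finger parallel gripper is mounted at the origin on a cart in front of the work surface, level with it; the furniture and walls round the work are solid. World frame = base frame: x ahead of the robot, y to its left, z up, the work surface at z = 0. Lengths are in m, angles in rad, forces in N, time in s.
With the tool pointing down it reaches from about 0.4 to 0.875 m from the base axis. Payload 19.3 kg.
Tool frame: the origin (TCP) lies midway between the tips of the shut fingers; the grasp point (between the pads) lies 19 mm behind it (bot.pinch_z is the distance from the TCP to the grasp point, in m); z points along the fingers, y is the direction in which the jaws open and shut (so a half turn about z gives the same grasp; the last joint's range is limited). The gripper opens to 85 mm and grips with 20 to 120 N. Pads are 22 mm wide; open, the fingers measure 114 mm over their backs; the gripper's body (76 mm by 85 mm) begins 54 mm behind the grasp point. The pads swing forward as they close: fully open they stand 13 mm farther back than shut.
Start: joints at [-0.855, 0.521, -0.036, 1.599, 0.021, 1.021, -0.113], TCP at [0.442, 0.442, 0.231] pointing down, gripper open.
Joint ranges: [-2.91, 2.91], [-0.3, 2.13], [-1.5, 1.42], [0.17, 2.43], [-1.26, 4.41], [0.16, 1.93], [-2.52, 2.52]. Speed limits (rad/s): [1.89, 1.89, 2.39, 2.39, 3.01, 3.01, 3.01].

## Interface

Orientations are given as [roll, pitch, yaw] about the fixed x, y, z axes, in that order (R = Rz(yaw) Ry(pitch) Rx(roll)).
In Python, from workcell import bot gives the robot as it stands. The module is installed in compiled form; this text tells all that it offers.
- The arm moves only by the tool move_arm, never from a script. Its argument "moves" is text: rows parted by semicolons, each of 4 numbers parted by spaces: the shift along the tool's x, y, z in mm, then the turn about the tool's z in rad. In form: dx dy dz yaw; .... A call has exactly 10 rows; each row is the pose to reach, as a shift and turn from the pose commanded when the call began, along the tool's axes at that moment; what a row does not reach only later rows make up. A row lasts 1/12 s, in which the tool goes at most 41.7 mm and 7.16 degrees, less where a joint would pass 70% of its speed; a pose out of reach is approached as far as the arm can. A call with a gripper value outside its range is refused whole. "grip" is the opening, from 0 (shut) to 1 (fully open), set as the call begins (left out, the last holds). The fingers move at their own pace and stop on an object; "grip_force" is the grip in N (left out, the last holds). Time passes only in rows, so rows that repeat a pose let the fingers close, or fill a call up. It gives the time, the measured TCP pose, the force and the opening at its end, in the units of the state.
- bot.observe(): the state, without advancing time (a new reading comes with each control period).
- bot.grab_frame(name): name is "scene" or "top" or "wrist"; returns a dict with "frame" (420x560x3 uint8, red, green, blue), "z_map" (420x560 float32, m along the optical axis (not along the pixel's ray), 0 where there is no reading), "K" (3x3 intrinsics, pixels), "eye" and "attitude" of the camera in the world. Camera axes: x right, y up, looking along -z (the intrinsics and any distortion apply to the point x, -y, -z); pixel columns grow to the right and rows downward; lengths in m; the calibration is good to about 2 mm. A picture is of the moment at which its call begins.
- bot.job_done(): hands the job in, once; it reports no verdict.
Trained networks look in a picture, given as the dict that the camera call returned (one of the last four; its "shot" number tells which), for a name from the list of things; names that differ only in an ending like _2 or _b are one class to them, and where a whole thing is asked for, a point or a joint stands for the part that bears it (a point fixed in the world has none). Each returns a list of dicts, best first, with "conf" (0 to 1); they miss things now and then, are a little off and sometimes report something else, mostly with a low value. They report only what shows in the picture. A call takes as long as a camera call.
- bot.search_frame(picture, label): "at" ([column, row] in pixels, amid what is visible of it).
- bot.pinpoint(picture, label): "at" ([column, row] in pixels: a listed point, or the origin of a listed thing).
The state is a dict: "clock": time; "qpos": joint angles; "qd": joint speeds; "joint_efforts": joint torques, N m; "position": TCP position; "tool_rot": TCP orientation; "force": force on the tool from outside, world axes, zero at the start; "moment": the same for the moment, N m; "grip_width": finger opening in m.
Only numpy, scipy, OpenCV 4.12 (cv2) and the standard library are available. Lean on these libraries where they do the work, as an engineer would, in place of code of your own. Each camera call takes 0.05 s, during which the arm holds its last target. There are 200 camera calls.

## Task

The kitchen roll is used up: take the bare cardboard core off the roll holder by pushing it lengthwise against the sprung hub until its other end comes off the fixed hub and can be swung out. Lay the core down flat on the counter and let go of it, then take it again by one end, turn it upright and drop it end-first into the slim wire bin so that it stands inside. Leave the salt shaker, the spice jar and the small round pot where they are.

Things in the scene. Friction and masses are not known exactly. Their poses are not given: they have to be found in the camera images.
- core: empty kitchen-roll core: stiff cardboard tube 160 mm long, 44 mm outside, 38 mm inside diameter, about 40 g. Origin at its centre, y axis along the tube. It starts level between the holder's two hubs, with about 1 mm of play lengthwise, resting 2 mm below the hub line; it does not roll by itself when laid on the counter.
- holder: fixed wooden roll holder: base plate 88 x 226 x 14 mm, two upright cheeks 52 mm wide, tops 101 mm above the counter, inner faces at y = -81 and +105 mm. Origin on the counter under the middle of the core; y runs along the core from fixed hub (-y) to sprung hub (+y), the open -x side faces the robot; hub line 75 mm above the counter. It spans y = -101 to +141 mm (with the steel spring housing).
- fixed_tip (a point): centre of the tip of the fixed hub's nose, on the hub line at holder y = -71 mm. The nose is 10 mm long, 34 mm in diameter for 5 mm, then tapering to 22 mm. The core cannot be lifted off it: it must first move along the holder's +y by 12 mm or more; then its -y end can be swung towards the holder's -x, past this tip.
- sprung_tip (a point): centre of the tip of the sprung hub's nose, which has the same shape and moves with the hub; its flange, 48 mm across, against which the core's end bears, lies 10 mm behind the tip towards +y.
- sprung_hub (a joint): travel of the sprung hub in m along the holder's +y: 0 at rest, 0.020 pressed fully in. The spring pushes back with about 2 N at the start and 7 N at the end of the travel; the hub returns by itself.
- wire_bin: slim square bin of steel wire, fixed, open at the top: 82 mm square outside, 74 mm inside, 100 mm high, inner floor 5 mm above the counter. Origin on the counter under its centre, x and y along its sides. The core goes in only end-first. The counter between bin and holder is clear for at least 265 mm along the line through their origins, 45 mm to either side of it.
- salt: white salt shaker, 44 mm across and 90 mm high, standing; origin under its centre. Leave it alone.
- spice: glass spice jar with a grey cap, 44 mm across and 109 mm high, standing; origin under its centre. Leave it alone.
- pot: small round pot with a lid, 58 mm across and 50 mm high, standing; origin under its centre. Leave it alone.

How it is judged:
On the way, in this order (a step that is already met when the one before it is completed fails the run):
1. the core has been taken off the holder and lies flat on the counter, let go of and at rest (height (world z) of core between 0.01 and 0.03 m and angle between core's own y axis and vertical between 1.4 and 1.74 rad and linear speed of core below 0.03 m/s and contact force between the fingers and core below 0.05 N and value of joint sprung_hub below 0.003 m), for 0.2 s.
2. the core is down inside the wire bin, end-first (x of core in the frame of wire_bin between -0.037 and 0.037 m and y of core in the frame of wire_bin between -0.037 and 0.037 m and height (world z) of core below 0.105 m), for 0.2 s.
At the end, for the whole second after the job is handed in: The core stands end-first in the wire bin on its floor: its centre inside the bin's walls and less than 100 mm above the counter, leaning no more than 0.5 rad, let go of and no longer falling (under 0.15 m/s, slight rocking allowed); the sprung hub has come back (under 3 mm of travel) (x of core in the frame of wire_bin between -0.037 and 0.037 m and y of core in the frame of wire_bin between -0.037 and 0.037 m and height (world z) of core below 0.1 m and (angle between core's own y axis and vertical below 0.5 rad or angle between core's own y axis and vertical above 2.64 rad) and linear speed of core below 0.15 m/s and contact force between the fingers and core below 0.05 N and value of joint sprung_hub below 0.003 m); the robot touches nothing.
It fails at once if the salt shaker was moved by more than 30 mm (distance of salt from where it was at the start of the episode above 0.03 m).
It fails at once if the spice jar was moved by more than 30 mm (distance of spice from where it was at the start of the episode above 0.03 m).
It fails at once if the small pot was moved by more than 30 mm (distance of pot from where it was at the start of the episode above 0.03 m).
It also fails if it takes over 59 s, if anything falls off the work surface, if the arm or the gripper's body presses on something with over 40 N, if the wrist force passes 120 N, or if a joint passes its speed limit or range.

## Working session

There is one attempt and no reset: what is moved stays moved. The work goes in short steps, Python scripts to look and compute and a tool call to move; the robot and the scene stay as the last step left them, time stands still between calls to the robot, and variables do not carry over. Pictures are saved under pics/ and viewed, about 8 in all and at most 12, crops included, and the job is handed in when it is done.

Besides the shell and the picture viewer there is one more tool, called after "Call:" as name(argument=value, ...), one argument or row to a line, values as JSON. move_arm: Moves the arm, as the interface text tells. Its arguments: {"type":"object","properties":{"moves":{"type":"string"},"grip":{"type":"number"},"grip_force":{"type":"number"}},"required":["moves"]}

```bash
mkdir -p pics; cat > h.py <<'E'
import numpy as np, cv2
from scipy.spatial.transform import Rotation as R
from workcell import bot
def att(p):
    a=np.array(p["attitude"],float)
    if a.shape==(3,3): return a
    return R.from_euler('xyz',a).as_matrix() if a.size==3 else R.from_quat(a).as_matrix()
def w(p,u,v,z=None):
    """pixel -> world, by depth map or by plane z"""
    K=np.array(p["K"]); d=np.array([(u-K[0,2])/K[0,0],-(v-K[1,2])/K[1,1],-1.])
    r=att(p)@d; e=np.array(p["eye"])
    if z is None:
        s=p["z_map"][int(round(v))-2:int(round(v))+3,int(round(u))-2:int(round(u))+3]; s=s[s>0]
        return e+r*np.median(s) if s.size else None
    return e+r*(z-e[2])/r[2]
def cloud(p):
    K=np.array(p["K"]); Z=p["z_map"]; v,u=np.mgrid[:Z.shape[0],:Z.shape[1]]
    d=np.stack([(u-K[0,2])/K[0,0]*Z,-(v-K[1,2])/K[1,1]*Z,-Z],-1)
    P=d@att(p).T+np.array(p["eye"]); P[Z<=0]=np.nan
    return P
def save(p,n,**k): cv2.imwrite('pics/'+n,cv2.cvtColor(p["frame"],cv2.COLOR_RGB2BGR))
E
python3 - <<'E'
from h import *
np.set_printoptions(precision=4,suppress=True)
print(bot.observe(), bot.pinch_z)
for c in ("top","scene"):
    p=bot.grab_frame(c); save(p,c+'0.png'); print(c,p["K"],p["eye"],p["attitude"],[k for k in p])
    for n in ("core","holder","fixed_tip","sprung_tip","wire_bin","salt","spice","pot"):
        for f in (bot.search_frame,bot.pinpoint):
            try:
                r=f(p,n)[:2]
                for q in r: print(n,f.__name__,np.array(q["at"]),round(q["conf"],2),w(p,*q["at"]))
            except Exception as e: print(n,e)
E
```

```text
{'clock': 0.0, 'qpos': array([-0.8552,  0.5221, -0.0363,  1.6   ,  0.0212,  1.0211, -0.1128]), 'qd': array([ 0.0015, -0.0002,  0.0009, -0.0001, -0.0002, -0.0007, -0.0006]), 'joint_efforts': array([ -0.0004, -92.7122,   1.9794, -36.9924,   0.0178,   0.0083,
         0.0001]), 'position': array([0.4419, 0.4415, 0.2307]), 'tool_rot': array([-3.1404,  0.0001,  2.3558]), 'force': array([-0.6854, -0.0409, -0.1707]), 'moment': array([ 0.0489, -0.0185,  0.0005]), 'grip_width': 0.08556425494562} 0.0187
top [[423.1286   0.     278.818 ]
 [  0.     423.1286 208.1463]
 [  0.       0.       1.    ]] [0.4132 0.0774 1.3491] [ 0.1093 -0.0205 -1.5896] ['frame', 'z_map', 'K', 'eye', 'attitude', 'shot']
core call [352.6 242.1] 0.66 [ 0.4453 -0.1681  0.0938]
core call [353.5 244.2] 0.94 [ 0.4391 -0.171   0.0917]
holder call [338.4 245.6] 0.71 [ 0.4372 -0.1383  0.0148]
holder call [349.  240.4] 0.88 [ 0.4506 -0.1576  0.0938]
fixed_tip call [337.7 243.1] 0.96 [ 0.4435 -0.1258  0.0806]
fixed_tip call [377.  247.9] 0.98 [ 0.4269 -0.2402  0.0937]
sprung_tip call [324.9 229.9] 0.61 [ 0.484  -0.0891  0.0764]
s
[... 802 characters left out ...]
call [346.  212.4] 0.2 [ 0.4702 -0.0883  0.0794]
fixed_tip call [344.4 225.6] 0.65 [ 0.4897 -0.0972  0.0142]
sprung_tip call [345.1 212. ] 0.63 [ 0.4747 -0.0876  0.0776]
sprung_tip call [352.8 212.4] 0.46 [0.0376 0.108  0.4355]
wire_bin call [183.6 227. ] 0.87 [0.6229 0.3589 0.0045]
wire_bin call [182.8 233. ] 0.82 [0.5917 0.3654 0.0077]
salt call [278.1 199.6] 0.79 [0.627  0.0676 0.0454]
salt call [277.  212.2] 0.7 [0.623  0.0718 0.001 ]
spice call [225.2 194.8] 0.75 [0.6689 0.2216 0.0637]
spice call [228.3 211.2] 0.72 [0.6643 0.2159 0.0039]
pot call [253.4 206.5] 0.82 [0.6167 0.1477 0.0424]
pot call [250.7 211.9] 0.58 [0.6204 0.1555 0.021 ]
pot call [181.9 229.8] 0.4 [0.6114 0.3655 0.0044]
```

```bash
python3 - <<'E'
import cv2,numpy as np
a=cv2.imread('pics/top0.png');b=cv2.imread('pics/scene0.png')
a=cv2.resize(a[130:330,130:430],None,fx=2.6,fy=2.6,interpolation=2)
cv2.imwrite('pics/topc.png',a)
E
```

```text
(no output)
```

View pics/topc.png

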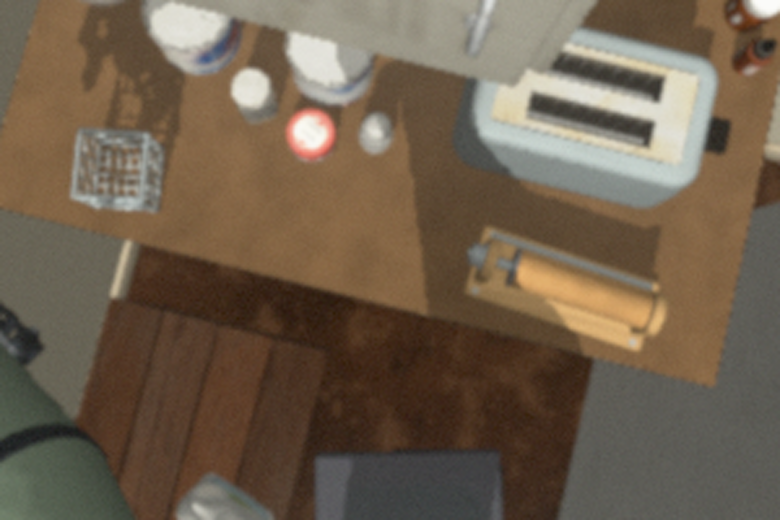

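View pics/scene0.png

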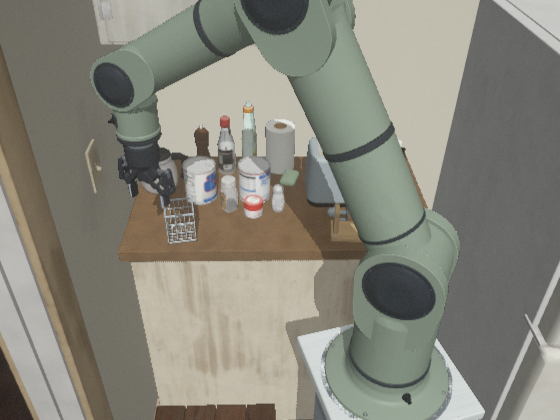

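The top view shows the holder on the right: sprung hub at about (497,262) in the crop, fixed cheek at about (655,312), with a toaster behind it. The bin is at (118,170), and the spice jar, pot and salt shaker stand in a row at (252,90), (311,135) and (376,132). Next I'll fit the geometry from the depth map.

```bash
cat > fit.py <<'E'
from h import *
np.set_printoptions(precision=4,suppress=True)
P=np.nanmedian([cloud(p) for p in [bot.grab_frame("top") for _ in range(3)]],0)
Q=P.reshape(-1,3); Q=Q[~np.isnan(Q).any(1)]
n=(abs(Q[:,2])<.01)&(Q[:,0]>.45)&(Q[:,0]<.6)&(Q[:,1]>-.0)&(Q[:,1]<.3); print("table z",np.median(Q[n,2]),Q[n,2].std())
reg=(Q[:,0]>.33)&(Q[:,0]<.56)&(Q[:,1]>-.32)&(Q[:,1]<-.0)
c=Q[reg&(Q[:,2]>.083)&(Q[:,2]<.1)]
m=c[:,:2].mean(0); U,S,V=np.linalg.svd(c[:,:2]-m); d=V[0]*np.sign(V[0][1]); print("core mean",m,"dir",d,len(c),"yaw of y axis",np.arctan2(d[1],d[0]),np.percentile(c[:,2],[50,95]))
x=np.array([d[1],-d[0]])
t=(c[:,:2]-m)@d; print("along ext",np.percentile(t,[0,1,99,100])); s=(c[:,:2]-m)@x; print("across",np.percentile(s,[0,1,50,99,100]))
# base plate
b=Q[reg&(Q[:,2]>.008)&(Q[:,2]<.02)]; r=cv2.minAreaRect((b[:,:2]*1000).astype(np.float32)); print("base rect",r,len(b))
t=(b[:,:2]-m)@d; s=(b[:,:2]-m)@x; print("base along",np.percentile(t,[0,1,99,100]),"across",np.percentile(s,[0,1,99,100]))
# profile along axis
q=Q[reg]; t=(q[:,:2]-m)@d; s=(q[:,:2]-m)@x
for a in np.arange(-.13,.16,.01):
    k=(abs(t-a)<.005)&(abs(s)<.05)&(q[:,2]>.03); 
    if k.any(): print(round(a,3),k.sum(),"zmax",q[k,2].max().round(4),"z>.05 s range",s[k].min().round(3),s[k].max().round(3))
# bin
b=Q[(Q[:,0]>.5)&(Q[:,0]<.72)&(Q[:,1]>.28)&(Q[:,1]<.48)&(Q[:,2]>.085)&(Q[:,2]<.11)]
r=cv2.minAreaRect((b[:,:2]*1000).astype(np.float32)); print("bin",r,len(b),b[:,2].mean())
for nm,lo,hi,bx in(("salt",.02,.1,(.58,.7,.02,.1)),("pot",.03,.06,(.57,.7,.1,.175)),("spice",.08,.12,(.6,.74,.16,.26))):
    b=Q[(Q[:,0]>bx[0])&(Q[:,0]<bx[1])&(Q[:,1]>bx[2])&(Q[:,1]<bx[3])&(Q[:,2]>lo)&(Q[:,2]<hi)]; print(nm,b.min(0),b.max(0))
E
python3 fit.py
```

```text
table z -0.00025495577467749 0.0018418939277914054
core mean [ 0.4526 -0.1651] dir [0.305  0.9524] 907 yaw of y axis 1.2608764413003708 [0.0919 0.0978]
along ext [-0.1032 -0.1004  0.1216  0.126 ]
across [-0.028  -0.0231 -0.0024  0.1182  0.1235]
base rect ((488.7249755859375, -173.74159240722656), (224.3565216064453, 166.319091796875), 71.0364761352539) 815
base along [-0.1079 -0.1046  0.1147  0.1165] across [-0.0476 -0.0464  0.0436  0.1191]
-0.1 47 zmax 0.1034 z>.05 s range -0.031 0.019
-0.09 73 zmax 0.1011 z>.05 s range -0.03 0.021
-0.08 53 zmax 0.0966 z>.05 s range -0.026 0.016
-0.07 49 zmax 0.0971 z>.05 s range -0.026 0.017
-0.06 49 zmax 0.0961 z>.05 s range -0.025 0.017
-0.05 50 zmax 0.0973 z>.05 s range -0.025 0.031
-0.04 48 zmax 0.0966 z>.05 s range -0.025 0.018
-0.03 46 zmax 0.097 z>.05 s range -0.024 0.018
-0.02 54 zmax 0.0965 z>.05 s range -0.024 0.018
-0.01 48 zmax 0.0978 z>.05 s range -0.024 0.019
-0.0 51 zmax 0.0996 z>.05 s range -0.024 0.032
0.01 48 zmax 0.0968 z>.05 s range -0.023 0.033
0.02 49 zmax 0.0987 z>.05 s range -0.023 0.033
0.03 50 zmax 0.0978 z>.05 s range -0.022 0.02
0.04 49 zmax 0.0964 z>.05 s range -0.022 0.02
0.05 50 zmax 0.0966 z>.05 s range -0.022 0.021
0.06 48 zmax 0.0986 z>.05 s range -0.022 0.036
0.07 49 zmax 0.0994 z>.05 s range -0.023 0.035
0.08 36 zmax 0.0993 z>.05 s range -0.023 0.021
0.09 11 zmax 0.0826 z>.05 s range -0.005 0.007
0.1 51 zmax 0.1036 z>.05 s range -0.025 0.025
0.11 63 zmax 0.1043 z>.05 s range -0.025 0.023
0.12 28 zmax 0.0903 z>.05 s range -0.011 0.014
0.13 9 zmax 0.0841 z>.05 s range -0.007 0.009
bin ((598.818359375, 366.22076416015625), (82.75137329101562, 81.89936065673828), 84.74606323242188) 189 0.09932035957506202
salt [0.6206 0.0423 0.0223] [0.6995 0.0987 0.0995]
pot [0.614  0.1011 0.0304] [0.6996 0.1673 0.0597]
spice [0.6621 0.1614 0.0805] [0.74   0.2597 0.1199]
```

```bash
cat > fit2.py <<'E'
from h import *
from scipy.optimize import least_squares
np.set_printoptions(precision=4,suppress=True)
P=np.nanmean([cloud(p) for p in [bot.grab_frame("top") for _ in range(4)]],0)
Q=P.reshape(-1,3); Q=Q[~np.isnan(Q).any(1)]; np.save('Q.npy',Q)
m=np.array([.4526,-.1651]); d0=np.array([.305,.9524])
def ts(q,m,d): return (q[:,:2]-m)@d,(q[:,:2]-m)@np.array([d[1],-d[0]])
t,s=ts(Q,m,d0); c=Q[(abs(t+.003)<.07)&(abs(s)<.03)&(Q[:,2]>.072)]
def f(a):
    d=np.array([np.cos(a[1]),np.sin(a[1])]); _,s=ts(c,m,d); return np.hypot(s-a[0],c[:,2]-a[2])-.022
r=least_squares(f,[0,1.26,.073],loss='soft_l1',f_scale=.001); print("cyl offs,yaw,z",r.x,len(c),np.std(r.fun))
d=np.array([np.cos(r.x[1]),np.sin(r.x[1])]); x=np.array([d[1],-d[0]]); m=m+x*r.x[0]
t,s=ts(Q,m,d)
k=(abs(s)<.015)&(abs(Q[:,2]-.094)<.006)&(abs(t)<.09); print("core along",np.sort(t[k])[[0,3,-4,-1]])
k=(abs(s)<.05)&(abs(t)<.15)&(Q[:,2]>.008)&(Q[:,2]<.02); print("base along",np.sort(t[k])[[0,5,-6,-1]],"across",np.sort(s[k])[[0,5,-6,-1]])
k=(abs(s)<.04)&(abs(t)<.15)&(Q[:,2]>.0985); print("cheektops -",np.sort(t[k&(t<0)])[[0,2,-3,-1]],np.sort(s[k&(t<0)])[[0,-1]],"+",np.sort(t[k&(t>0)])[[0,2,-3,-1]],np.sort(s[k&(t>0)])[[0,-1]])
k=(abs(t)<.15)&(s>.045)&(s<.2)&(Q[:,2]>.05); print("toaster nearest s",np.sort(s[k])[:8])
print("m",m,"d",d)
B=Q[(Q[:,0]>.5)&(Q[:,0]<.72)&(Q[:,1]>.28)&(Q[:,1]<.48)&(Q[:,2]>.093)&(Q[:,2]<.108)]
rr=cv2.minAreaRect((B[:,:2]*1000).astype(np.float32)); print("bin",rr,len(B))
E
python3 fit2.py
```

```text
cyl offs,yaw,z [-0.0015  1.2341  0.0724] 684 0.0010670283154035605
core along [-0.0896 -0.0883  0.0757  0.0762]
base along [-0.1094 -0.1065  0.1152  0.1162] across [-0.0443 -0.0441  0.0434  0.0437]
cheektops - [-0.1034 -0.1015 -0.0916 -0.0903] [-0.0139  0.0116] + [0.0728 0.0757 0.1086 0.1095] [-0.0122  0.015 ]
toaster nearest s [0.0868 0.0869 0.0869 0.0869 0.0869 0.087  0.087  0.087 ]
m [ 0.4512 -0.1646] d [0.3304 0.9438]
bin ((598.8364868164062, 366.4010009765625), (81.99981689453125, 82.07999420166016), 84.45429229736328) 185
```

```bash
cat >> h.py <<'E'
import sys
def go(x,y,z,yaw):
    "tool-frame shift (mm) and turn from measured pose to world pose"
    o=bot.observe(); Rm=R.from_euler('xyz',o["tool_rot"]).as_matrix()
    d=Rm.T@(np.array([x,y,z])-o["position"])*1000
    dy=-(yaw-o["tool_rot"][2]); dy=(dy+np.pi)%(2*np.pi)-np.pi
    print("shift",d.round(1),"yaw",round(dy,3),"q7",o["qpos"][6].round(2),"clock",round(o["clock"],2))
H=np.array([.4487,-.1717]); HY=1.234
def hol(a,b):
    d=np.array([np.cos(HY),np.sin(HY)]); x=np.array([d[1],-d[0]]); return H+a*x+b*d
E
python3 -c "
from h import *
go(.449,-.172,.231,1.234)"
```

```text
shift [-4.390e+02 -4.289e+02  3.000e-01] yaw 1.122 q7 -0.11 clock 2.05
```

Call:
move_arm(
  moves="-29 -29 0 0.075; -58 -58 0 0.15; -87 -86 0 0.225; -117 -115 0 0.3; -146 -143 0 0.375; -175 -172 0 0.45; -204 -200 0 0.525; -234 -229 0 0.6; -263 -257 0 0.675; -292 -286 0 0.75",
  grip=1,
)

```text
clock: 2.88
position: [0.4459, 0.0312, 0.2316]
tool_rot: [3.141, -0.0, 1.602]
force: [1.4, -0.3, -0.1]
grip_width: 0.0854
```

```bash
python3 -c "
from h import *
go(.449,-.172,.231,1.234)"
```

```text
shift [-203.2   -3.3    0.5] yaw 0.368 q7 -0.09 clock 2.88
```

Call:
move_arm(
  moves="-28 -1 0 0.06; -56 -1 0 0.12; -84 -2 0 0.18; -112 -2 0 0.23; -140 -3 0 0.28; -168 -3 0 0.33; -190 -3 0 0.368; -203 -3 0 0.368; -203 -3 0 0.368; -203 -3 0 0.368",
)

```text
clock: 3.72
position: [0.4502, -0.1702, 0.2313]
tool_rot: [-3.142, 0.0, 1.237]
force: [0.4, -0.0, 0.3]
grip_width: 0.0852
```

```bash
cat > look.py <<'E'
from h import *
n=sys.argv[1]
np.set_printoptions(precision=4,suppress=True)
p=bot.grab_frame("wrist"); save(p,n); o=bot.observe(); print(o["position"],o["tool_rot"],p["eye"],p["attitude"],p["K"][0][0])
np.savez('wr.npz',P=cloud(p))
import pickle; pickle.dump({k:np.array(v) for k,v in p.items()},open('wr.pkl','wb'))
E
python3 look.py w1.png; python3 - <<'E'
from h import *
np.set_printoptions(precision=4,suppress=True)
Q=np.load('wr.npz')['P'].reshape(-1,3); Q=Q[~np.isnan(Q).any(1)]
Q=Q[(abs(Q[:,0]-.45)<.2)&(abs(Q[:,1]+.17)<.2)]
d=np.array([np.cos(HY),np.sin(HY)]);x=np.array([d[1],-d[0]])
t=(Q[:,:2]-H)@d; s=(Q[:,:2]-H)@x
for a in np.arange(-.12,.14,.004):
    k=(abs(t-a)<.002)&(abs(s)<.035)&(Q[:,2]>.03)&(Q[:,2]<.12)
    if k.any(): print(round(a,3),k.sum(),"zmax %.4f s %.3f %.3f"%(np.percentile(Q[k,2],95),s[k].min(),s[k].max()))
E
```

```text
[ 0.4503 -0.1694  0.2312] [-3.1414 -0.0002  1.238 ] [ 0.4759 -0.0953  0.3736] [-0.3096 -0.     -0.3336] 363.8783445504571
-0.096 6 zmax 0.0979 s -0.015 0.017
-0.092 173 zmax 0.1004 s -0.022 0.028
-0.088 224 zmax 0.1008 s -0.022 0.028
-0.084 284 zmax 0.1007 s -0.023 0.029
-0.08 493 zmax 0.0986 s -0.022 0.028
-0.076 182 zmax 0.0947 s -0.018 0.025
-0.072 203 zmax 0.0947 s -0.018 0.024
-0.068 197 zmax 0.0946 s -0.018 0.024
-0.064 202 zmax 0.0947 s -0.018 0.024
-0.06 194 zmax 0.0949 s -0.018 0.024
-0.056 203 zmax 0.0946 s -0.018 0.024
-0.052 204 zmax 0.0945 s -0.019 0.024
-0.048 213 zmax 0.0947 s -0.019 0.025
-0.044 217 zmax 0.0945 s -0.019 0.025
-0.04 217 zmax 0.0946 s -0.019 0.025
-0.036 212 zmax 0.0948 s -0.019 0.024
-0.032 226 zmax 0.0948 s -0.019 0.024
-0.028 216 zmax 0.0948 s -0.019 0.024
-0.024 226 zmax 0.0948 s -0.019 0.024
-0.02 225 zmax 0.0947 s -0.018 0.024
-0.016 223 zmax 0.0950 s -0.018 0.024
-0.012 233 zmax 0.0949 s -0.018 0.025
-0.008 239 zmax 0.0945 s -0.018 0.025
-0.004 233 zmax 0.0949 s -0.018 0.024
0.0 253 zmax 0.0947 s -0.019 0.024
0.004 238 zmax 0.0949 s -0.019 0.024

[... 508 characters left out ...]
 0.025
0.064 283 zmax 0.0947 s -0.019 0.024
0.068 316 zmax 0.0947 s -0.019 0.024
0.072 286 zmax 0.0950 s -0.019 0.024
0.076 313 zmax 0.0948 s -0.018 0.024
0.08 317 zmax 0.0978 s -0.020 0.026
0.084 257 zmax 0.0988 s -0.020 0.026
0.088 90 zmax 0.0812 s -0.003 0.008
0.092 75 zmax 0.0811 s -0.003 0.008
0.096 89 zmax 0.0815 s -0.003 0.008
0.1 91 zmax 0.0813 s -0.003 0.009
0.104 502 zmax 0.0980 s -0.022 0.028
0.108 418 zmax 0.1009 s -0.023 0.028
0.112 432 zmax 0.1010 s -0.023 0.028
0.116 418 zmax 0.1007 s -0.023 0.028
0.12 205 zmax 0.0993 s -0.020 0.025
0.124 177 zmax 0.0906 s -0.012 0.018
0.128 212 zmax 0.0880 s -0.009 0.015
0.132 203 zmax 0.0879 s -0.009 0.015
0.136 85 zmax 0.0870 s -0.009 0.015
```

View pics/w1.png

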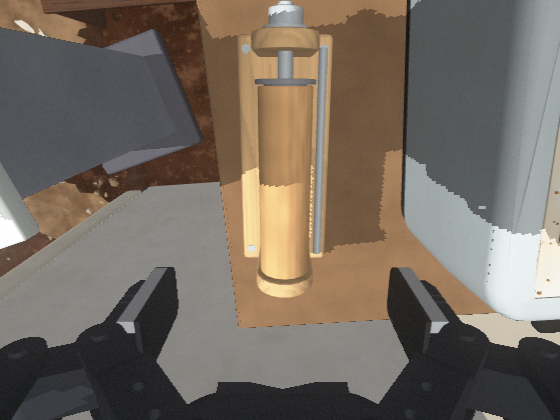

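The wrist view shows the core upright in the picture, at columns 258–312 and rows 85–280. Below it is the fixed cheek, above it the sprung hub, with the toaster to the right from column 405. Both cameras agree on the lengthwise position, and the lateral offset between them is about 3 mm. A steel rod runs at column 320, so I'm checking its height.

```bash
sed -i 's/^H=.*HY/H=np.array([.4506,-.1724]); HY/' h.py; python3 - <<'E'
from h import *
Q=np.load('wr.npz')['P'].reshape(-1,3); Q=Q[~np.isnan(Q).any(1)]
d=np.array([np.cos(HY),np.sin(HY)]);x=np.array([d[1],-d[0]])
t=(Q[:,:2]-H)@d; s=(Q[:,:2]-H)@x
for a in np.arange(-.06,.07,.004):
    k=(abs(t)<.07)&(abs(s-a)<.002)
    if k.any(): print(round(a,3),np.percentile(Q[k,2],[5,50,95]).round(3))
go(*hol(0,0),.056,HY)
E
```

```text
-0.06 [-0.001  0.298  0.312]
-0.056 [-0.001  0.291  0.297]
-0.052 [-0.001  0.289  0.298]
-0.048 [-0.001  0.277  0.302]
-0.044 [0.    0.269 0.302]
-0.04 [0.012 0.296 0.313]
-0.036 [0.013 0.307 0.317]
-0.032 [0.013 0.309 0.319]
-0.028 [0.013 0.311 0.319]
-0.024 [0.013 0.316 0.32 ]
-0.02 [0.075 0.309 0.319]
-0.016 [0.084 0.089 0.314]
-0.012 [0.089 0.092 0.314]
-0.008 [0.091 0.094 0.314]
-0.004 [0.093 0.094 0.314]
0.0 [0.093 0.095 0.314]
0.004 [0.093 0.095 0.314]
0.008 [0.092 0.094 0.314]
0.012 [0.09  0.093 0.314]
0.016 [0.086 0.09  0.319]
0.02 [0.079 0.086 0.319]
0.024 [0.075 0.314 0.319]
0.028 [0.013 0.311 0.319]
0.032 [0.014 0.306 0.318]
0.036 [0.026 0.304 0.314]
0.04 [0.014 0.268 0.308]
0.044 [0.012 0.281 0.303]
0.048 [-0.001  0.282  0.299]
0.052 [-0.001  0.291  0.297]
0.056 [-0.001  0.295  0.299]
0.06 [-0.001  0.299  0.31 ]
0.064 [-0.001  0.297  0.303]
0.068 [-0.001  0.001  0.301]
shift [ -2.8   1.3 175.2] yaw 0.004 q7 0.07 clock 3.77
```

Call:
move_arm(
  moves="-3 1 30 0.004; -3 1 60 0.004; -3 1 90 0.004; -3 1 115 0.004; -3 1 135 0.004; -3 1 150 0.004; -3 1 162 0.004; -3 1 170 0.004; -3 1 175 0.004; -3 1 175 0.004",
)

```text
clock: 4.6
position: [0.4501, -0.1725, 0.0558]
tool_rot: [-3.141, -0.0, 1.235]
force: [-1.1, 0.3, -0.2]
grip_width: 0.0853
```

Call:
move_arm(
  moves="0 0 0 0; 0 0 0 0; 0 0 0 0; 0 0 0 0; 0 0 0 0; 0 0 0 0; 0 0 0 0; 0 0 0 0; 0 0 0 0; 0 0 0 0",
  grip=0,
  grip_force=40,
)

```text
clock: 5.43
position: [0.4507, -0.1732, 0.0568]
tool_rot: [3.141, -0.0, 1.234]
force: [-0.4, 0.5, 7.2]
grip_width: 0.0419
```

```bash
python3 look.py w2.png; python3 -c "
from h import *
go(*hol(0,0),.058,HY);o=bot.observe();print(o['force'],o['moment'],o['grip_width'])"
```

```text
[ 0.4507 -0.1732  0.0568] [ 3.1405 -0.0002  1.2339] [ 0.4765 -0.0984  0.1991] [-0.3094 -0.0012 -0.3365] 363.8783445504571
shift [ 0.7 -0.4 -1.2] yaw -0.0 q7 0.22 clock 5.48
[-0.10952659  0.80929843  7.47090044] [ 0.11733678 -0.07703065  0.11622841] 0.042019912342660934
```

View pics/w2.png

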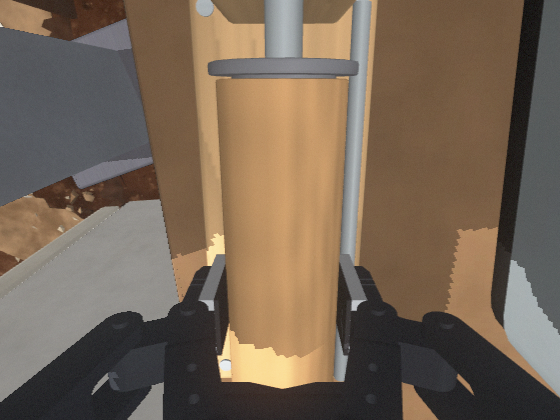

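```bash
cat > plan.py <<'E'
import numpy as np
def chk(cx,cy,th,z=0.0):
    a=np.linspace(-80,80,641)
    c,s=np.cos(th),np.sin(th)
    pts=np.array([[cx+l*c+A*s, cy-l*s+A*c] for l in(-22,-19,19,22) for A in a])
    x,y=pts.T
    k=abs(x)<24; h=max(80,y[k].max() if k.any() else 80)
    def nose(yy): # radius by depth behind tip
        return np.where(yy<0,-1e3,np.where(yy<5,11+6*yy/5,17))
    df=-71-y; pf=(nose(df)-abs(x)); pf[df<0]=-9
    pf=pf.max(); ck=np.where((y<-81)&(abs(x)<26),np.minimum(-81-y,26-abs(x)),-9).max()
    ds=y-(h-10); ps=(nose(ds)-abs(x)); ps[(ds<0)|(y>h)]=-9
    return h-80,pf,ck,ps.max()
if __name__=="__main__":
    # pivot about +y end centre (xe,ye)
    for th,xe,ye in [(0,0,93),(0,0,94),(.05,0,93),(.1,0,92.5),(.15,0,92),(.2,0,91.5),(.25,0,91),(.3,0,90),(.35,0,88),(.35,-1,86),(.35,-2,83),(.35,-4,79),(.38,-6,75),(.38,-8,70),(.38,-12,62),(.38,-16,55)]:
        cx,cy=xe-80*np.sin(th),ye-80*np.cos(th)
        print(th,xe,ye,"| c %.1f %.1f"%(cx,cy),"| hub %.1f nose %.1f cheek %.1f snose %.1f"%chk(cx,cy,th))
E
python3 plan.py
```

```text
0 0 93 | c 0.0 13.0 | hub 13.0 nose -9.0 cheek -9.0 snose -2.0
0 0 94 | c 0.0 14.0 | hub 14.0 nose -9.0 cheek -9.0 snose -2.0
0.05 0 93 | c -4.0 13.1 | hub 14.1 nose -9.0 cheek -9.0 snose -1.8
0.1 0 92.5 | c -8.0 12.9 | hub 14.7 nose -9.0 cheek -9.0 snose -1.8
0.15 0 92 | c -12.0 12.9 | hub 15.3 nose -9.0 cheek -9.0 snose -1.8
0.2 0 91.5 | c -15.9 13.1 | hub 15.9 nose -9.0 cheek -9.0 snose -1.6
0.25 0 91 | c -19.8 13.5 | hub 16.4 nose -9.0 cheek -9.0 snose -1.4
0.3 0 90 | c -23.6 13.6 | hub 16.5 nose -9.0 cheek -9.0 snose -1.2
0.35 0 88 | c -27.4 12.9 | hub 15.5 nose -9.0 cheek -9.0 snose -0.8
0.35 -1 86 | c -28.4 10.9 | hub 13.5 nose -9.0 cheek -9.0 snose -1.8
0.35 -2 83 | c -29.4 7.9 | hub 10.5 nose -9.0 cheek -9.0 snose -2.8
0.35 -4 79 | c -31.4 3.9 | hub 5.5 nose -9.0 cheek -9.0 snose -4.8
0.38 -6 75 | c -35.7 0.7 | hub 2.0 nose -9.0 cheek -9.0 snose -6.6
0.38 -8 70 | c -37.7 -4.3 | hub 0.0 nose -9.0 cheek -9.0 snose -8.6
0.38 -12 62 | c -41.7 -12.3 | hub 0.0 nose -9.0 cheek -9.0 snose -9.0
0.38 -16 55 | c -45.7 -19.3 | hub 0.0 nose -9.0 cheek -9.0 snose -9.0
```

The core is gripped, with pads at columns 215 and 350 and the flange at row 68. Next: lift 3 mm and push 14 mm against the spring.

Call:
move_arm(
  moves="0 0 -2 0; 0 0 -3 0; 3 0 -3 0; 6 0 -3 0; 9 0 -3 0; 12 0 -3 0; 14 0 -3 0; 14 0 -3 0; 14 0 -3 0; 14 0 -3 0",
)

```text
clock: 6.32
position: [0.4548, -0.1601, 0.0593]
tool_rot: [3.141, 0.0, 1.234]
force: [-1.6, -5.0, 1.7]
grip_width: 0.042
```

```bash
cat > core.py <<'E'
from h import *
np.set_printoptions(precision=4,suppress=True)
o=bot.observe(); d=np.array([np.cos(HY),np.sin(HY)]);x=np.array([d[1],-d[0]])
def hf(v): v=np.array(v); return np.array([(v[:2]-H)@x,(v[:2]-H)@d,v[2]])*1000
print("tcp in holder",hf(o["position"]),"yaw rel",HY-o["tool_rot"][2],"force(hx,hy,z)",o["force"][:2]@x,o["force"][:2]@d,o["force"][2],"grip",o["grip_width"],o["clock"])
E
python3 core.py; python3 look.py w3.png
```

```text
tcp in holder [-0.0572 13.0023 59.3201] yaw rel 0.0003173811948740113 force(hx,hy,z) 0.17048858401519348 -5.278083307638132 1.7104864542761058 grip 0.04199022518866277 6.3167
[ 0.4549 -0.1601  0.0593] [3.1414 0.0003 1.2335] [ 0.4808 -0.0853  0.2016] [-0.3098 -0.0002 -0.3367] 363.8783445504571
```

View pics/w3.png

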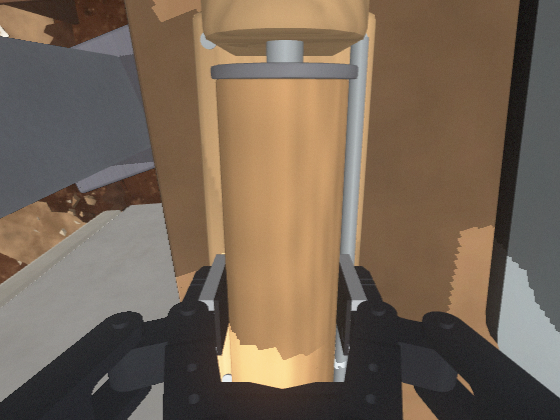

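The flange has moved towards the cheek. The 5.3 N reading matches about 13 mm of travel. Now I'll swing the core out.

Call:
move_arm(
  moves="1 0 -3 0; 1 -2 -3 0.025; 1 -4 -3 0.05; 1 -8 -3 0.1; 1 -12 -3 0.15; 1 -16 -3 0.2; 1 -20 -3 0.25; 1 -24 -3 0.3; 0 -27.5 -3 0.35; 0 -27.5 -3 0.35",
)

```text
clock: 7.2
position: [0.4277, -0.1508, 0.062]
tool_rot: [-3.14, 0.001, 0.88]
force: [-2.5, -5.3, -2.2]
grip_width: 0.0422
```

```bash
python3 core.py; python3 look.py w4.png
```

```text
tcp in holder [-28.7468  12.8082  62.0106] yaw rel 0.35394907460392444 force(hx,hy,z) -0.6550119846343401 -5.832437781284876 -2.2017065001800287 grip 0.04215891468487205 7.2
[ 0.428  -0.1509  0.062 ] [-3.1406  0.001   0.8826] [ 0.4778 -0.0896  0.2042] [-0.3105  0.0011 -0.6903] 363.8783445504571
```

View pics/w4.png

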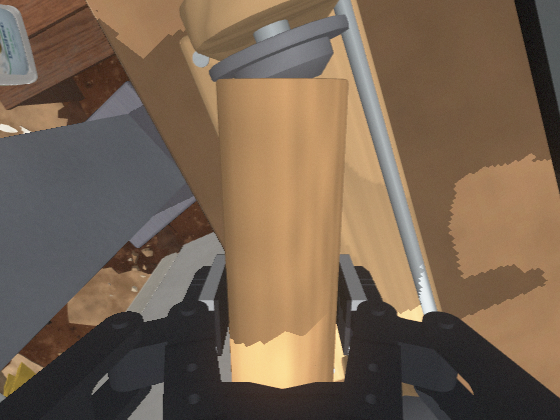

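The core has swung as planned: its -y end is clear and the hub flange is tilted in the view at (280,50). Now I'll draw it off the sprung nose and lift.

Call:
move_arm(
  moves="-2 0.5 2 0; -5 0.5 2 0; -9.5 0 2 0; -14 -2.7 2 0.026; -19 -2.8 2 0.026; -28 -4 2 0.026; -36 -5 2 0.026; -50 -14 0 0.026; -60 -20 -30 0.026; -60 -20 -70 0.026",
)

```text
clock: 8.08
position: [0.3711, -0.1852, 0.1313]
tool_rot: [-3.136, 0.003, 0.855]
force: [0.4, 0.3, 0.2]
grip_width: 0.042
```

```bash
python3 core.py; python3 - <<'E'
from h import *
np.set_printoptions(precision=3,suppress=True)
b=np.array([.5988,.3664]); print(b-H, np.linalg.norm(b-H)); 
for f in(.4,.45,.5,.55): print(f,H+f*(b-H))
a=np.arctan2(*(b-H)[::-1]); print(a)
go(.51,.05,.13,a)
E
```

```text
tcp in holder [-70.7429 -38.3788 131.3101] yaw rel 0.3790888530261576 force(hx,hy,z) 0.24993472773740233 0.39017182123284927 0.24573413033688662 grip 0.04197517290305102 8.0833
[0.148 0.539] 0.5588100571750655
0.4 [0.51  0.043]
0.45 [0.517 0.07 ]
0.5 [0.525 0.097]
0.55 [0.532 0.124]
1.3023783520357348
shift [268.6 -49.6   0.8] yaw -0.447 q7 -0.04 clock 8.08
```

Call:
move_arm(
  moves="27 -5 0 -0.04; 55 -10 0 -0.09; 85 -15 0 -0.14; 115 -21 0 -0.19; 145 -27 0 -0.24; 175 -32 0 -0.3; 205 -38 0 -0.36; 235 -43 0 -0.42; 260 -48 0 -0.447; 268 -49.6 0 -0.447",
)

```text
clock: 8.92
position: [0.5144, 0.0537, 0.1321]
tool_rot: [3.141, -0.001, 1.31]
force: [-0.0, 1.1, -1.4]
grip_width: 0.0416
```

```bash
python3 - <<'E'
from h import *
go(.508,.052,.009,1.302)
E
```

```text
shift [ -3.5  -5.8 123.1] yaw 0.008 q7 -0.22 clock 8.92
```

Call:
move_arm(
  moves="-2 -5 25 0; -2 -5 50 0; -2 -5 72 0; -2 -5 90 0; -2 -5 103 0; -2 -5 112 0; -2 -5 117 0; -2 -5 120 0; -2 -5 122 0; -2 -5 122 0",
)

```text
clock: 9.75
position: [0.508, 0.05, 0.0105]
tool_rot: [3.141, -0.0, 1.305]
force: [0.3, 0.4, 0.2]
grip_width: 0.0421
```

```bash
python3 - <<'E'
from h import *
o=bot.observe(); print(o["position"],o["force"],o["moment"],o["grip_width"])
p=bot.grab_frame("scene"); Q=cloud(p).reshape(-1,3)
x=np.array([.964,-.265]); d=np.array([.265,.964]); c=o["position"][:2]
t=(Q[:,:2]-c)@d; s=(Q[:,:2]-c)@x
for a in np.arange(-.09,.091,.01):
    k=(abs(t-a)<.005)&(abs(s)<.03)&(Q[:,2]>.008)&(Q[:,2]<.075)
    if k.any(): print(round(a,2),k.sum(),np.percentile(Q[k,2],[5,50,95]).round(3))
E
```

```text
[0.50800244 0.04995936 0.01053763] [0.32483033 0.40023519 0.16184063] [ 0.00349207 -0.01995101  0.01385179] 0.042111392788460524
-0.09 1 [0.07 0.07 0.07]
-0.08 21 [0.021 0.04  0.047]
-0.07 46 [0.019 0.041 0.051]
-0.06 57 [0.02  0.041 0.05 ]
-0.05 48 [0.019 0.04  0.049]
-0.04 55 [0.019 0.04  0.049]
-0.03 48 [0.019 0.041 0.051]
-0.02 54 [0.02  0.039 0.049]
-0.01 17 [0.017 0.033 0.04 ]
-0.0 2 [0.011 0.018 0.024]
0.01 19 [0.019 0.035 0.049]
0.02 55 [0.019 0.042 0.05 ]
0.03 50 [0.022 0.04  0.048]
0.04 51 [0.019 0.041 0.05 ]
0.05 53 [0.02  0.042 0.05 ]
0.06 48 [0.022 0.042 0.05 ]
0.07 57 [0.02  0.04  0.048]
0.08 30 [0.021 0.04  0.048]
```

Call:
move_arm(
  moves="0 0 2 0; 0 0 3 0; 0 0 4 0; 0 0 4.5 0; 0 0 4.5 0; 0 0 4.5 0; 0 0 4.5 0; 0 0 4.5 0; 0 0 4.5 0; 0 0 4.5 0",
)

```text
clock: 10.63
position: [0.508, 0.0501, 0.0064]
tool_rot: [3.141, -0.0, 1.305]
force: [-4.1, 0.0, 13.9]
grip_width: 0.042
```

Call:
move_arm(
  moves="0 0 0 0; 0 0 0 0; 0 0 0 0; 0 0 0 0; 0 0 0 0; 0 0 0 0; 0 0 0 0; 0 0 0 0; 0 0 0 0; 0 0 0 0",
  grip=0.75,
)

```text
clock: 11.47
position: [0.5079, 0.05, 0.0058]
tool_rot: [-3.142, 0.0, 1.305]
force: [-0.4, 0.1, -0.4]
grip_width: 0.0636
```

Call:
move_arm(
  moves="0 0 -10 0; 0 0 -30 0; 0 0 -55 0; 0 0 -80 0; 0 0 -105 0; 0 0 -125 0; 0 0 -135 0; 0 0 -140 0; 0 0 -140 0; 0 0 -140 0",
)

```text
clock: 12.3
position: [0.5075, 0.0501, 0.1453]
tool_rot: [-3.141, 0.0, 1.305]
force: [-0.7, 0.2, 0.9]
grip_width: 0.0641
```

```bash
python3 look.py w5.png; cat > cfit.py <<'E'
from h import *
from scipy.optimize import least_squares
np.set_printoptions(precision=4,suppress=True)
Q=np.load('wr.npz')['P'].reshape(-1,3); Q=Q[~np.isnan(Q).any(1)]
m=np.array([.508,.05]); d=np.array([.265,.964]); x=np.array([.964,-.265])
t=(Q[:,:2]-m)@d; s=(Q[:,:2]-m)@x
c=Q[(abs(t)<.1)&(abs(s)<.04)&(Q[:,2]>.025)&(Q[:,2]<.06)]
def f(a):
    n=np.array([np.sin(a[1]),-np.cos(a[1])]); return np.hypot((c[:,:2]-m)@n-a[0],c[:,2]-a[2])-.022
r=least_squares(f,[0,1.302,.022],loss='soft_l1',f_scale=.001); d=np.array([np.cos(r.x[1]),np.sin(r.x[1])]); n=np.array([d[1],-d[0]])
t=np.sort((c[:,:2]-m)@d); print(r.x,len(c),"ends t",t[[0,20,-20,-1]])
C=m+n*r.x[0]+d*(t[20]+t[-20])/2; print("centre",C,"yaw",r.x[1],"end+",C+.08*d,"end-",C-.08*d)
E
python3 cfit.py
```

```text
[0.5074 0.05   0.145 ] [-3.1405  0.0006  1.3048] [0.5283 0.1266 0.2876] [-0.3098  0.0004 -0.2654] 363.8783445504571
[0.0065 1.3056 0.0207] 12121 ends t [-0.0792 -0.0785  0.0804  0.0805]
centre [0.5145 0.0492] yaw 1.305639838798368 end+ [0.5355 0.1264] end- [ 0.4935 -0.028 ]
```

View pics/w5.png

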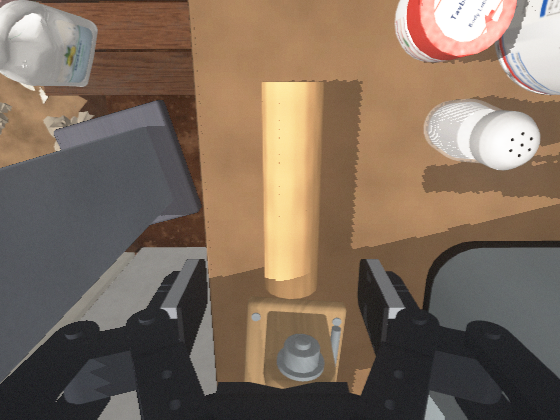

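The core lies flat on the counter, at columns 262–322 and rows 82–295. It is clear of the salt (480,135) and the holder. I'll take it by its +y end, next to the bin.

```bash
python3 - <<'E'
from h import *
go(.533,.123,.009,1.3055)
E
```

```text
shift [ 77.2   5.7 135.9] yaw -0.001 q7 -0.22 clock 12.35
```

Call:
move_arm(
  moves="25 2 0 0; 50 4 15 0; 70 5.5 40 0; 77 5.5 65 0; 77 5.5 88 0; 77 5.5 106 0; 77 5.5 120 0; 77 5.5 130 0; 77 5.5 136 0; 77 5.5 136 0",
)

```text
clock: 13.18
position: [0.5327, 0.1225, 0.0085]
tool_rot: [-3.14, 0.001, 1.304]
force: [-0.2, -0.3, 0.6]
grip_width: 0.0645
```

Call:
move_arm(
  moves="0 0 0 0; 0 0 0 0; 0 0 0 0; 0 0 0 0; 0 0 0 0; 0 0 0 0; 0 0 0 0; 0 0 0 0; 0 0 -10 0; 0 0 -25 0",
  grip=0,
  grip_force=20,
)

```text
clock: 14.02
position: [0.5328, 0.1227, 0.0348]
tool_rot: [-3.14, 0.001, 1.305]
force: [-0.5, -0.1, 0.3]
grip_width: 0.0433
```

Call:
move_arm(
  moves="0 0 -15 0; 0 0 -30 0; 0 0 -40 0; 0 0 -40 0; 0 0 -40 0; 0 0 -40 0; 0 0 -40 0; 0 0 -40 0; 0 0 -40 0; 0 0 -40 0",
)

```text
clock: 14.85
position: [0.5333, 0.1227, 0.0745]
tool_rot: [-3.141, 0.0, 1.305]
force: [0.4, 0.9, -1.1]
grip_width: 0.0432
```

```bash
cat > tilt.py <<'E'
from h import *
np.set_printoptions(precision=4,suppress=True)
o=bot.observe(); print(o["position"],o["force"],o["moment"],o["grip_width"],o["clock"])
d=np.array([np.cos(o["tool_rot"][2]),np.sin(o["tool_rot"][2])]); x=np.array([d[1],-d[0]]); c=o["position"][:2]
for nm in sys.argv[1:]:
    p=bot.grab_frame(nm); save(p,nm+"_t.png")
    Q=cloud(p).reshape(-1,3); Q=Q[~np.isnan(Q).any(1)]
    t=(Q[:,:2]-c)@d; s=(Q[:,:2]-c)@x
    print(nm)
    for a in np.arange(-.17,.021,.015):
        k=(abs(t-a)<.004)&(abs(s)<.022)&(Q[:,2]>.008)&(Q[:,2]<.2)
        if k.any(): print(" %.3f n%d"%(a,k.sum()),np.percentile(Q[k,2],[5,50,95]).round(3))
E
python3 tilt.py scene top
```

```text
[0.5333 0.1227 0.0745] [ 0.3991  0.8718 -1.05  ] [ 0.043   0.0205 -0.0367] 0.04321828431652365 14.85
scene
 -0.170 n18 [0.072 0.078 0.088]
 -0.155 n25 [0.068 0.097 0.107]
 -0.140 n37 [0.066 0.098 0.105]
 -0.125 n39 [0.074 0.098 0.106]
 -0.110 n37 [0.077 0.099 0.106]
 -0.095 n34 [0.084 0.101 0.106]
 -0.080 n41 [0.074 0.097 0.107]
 -0.065 n35 [0.077 0.102 0.108]
 -0.050 n29 [0.08  0.1   0.107]
 -0.035 n33 [0.077 0.101 0.107]
 -0.020 n43 [0.079 0.103 0.177]
 -0.005 n1 [0.123 0.123 0.123]
 0.010 n11 [0.129 0.168 0.183]
top
 -0.170 n9 [0.072 0.082 0.087]
 -0.155 n30 [0.091 0.101 0.105]
 -0.140 n39 [0.092 0.103 0.107]
 -0.125 n37 [0.093 0.103 0.108]
 -0.110 n38 [0.093 0.102 0.109]
 -0.095 n37 [0.09  0.103 0.108]
 -0.080 n37 [0.09  0.103 0.107]
 -0.065 n26 [0.096 0.104 0.107]
```

Call:
move_arm(
  moves="0 0 10 0; 0 0 20 0; 0 0 20 0; 0 0 20 0; 0 0 20 0; 0 0 20 0; 0 0 20 0; 0 0 20 0; 0 0 20 0; 0 0 20 0",
  grip=0.51,
)

```text
clock: 15.78
position: [0.5335, 0.1229, 0.0549]
tool_rot: [3.141, -0.0, 1.305]
force: [0.0, 0.4, -0.2]
grip_width: 0.0438
```

```bash
python3 tilt.py top
```

```text
[0.5335 0.1229 0.0549] [ 0.0096  0.3754 -0.2437] [ 0.0748 -0.0212 -0.014 ] 0.043835119600252236 15.7833
top
 -0.170 n8 [0.076 0.08  0.086]
 -0.155 n29 [0.073 0.081 0.086]
 -0.140 n35 [0.072 0.082 0.088]
 -0.125 n38 [0.071 0.083 0.088]
 -0.110 n37 [0.068 0.081 0.088]
 -0.095 n36 [0.074 0.083 0.089]
 -0.080 n35 [0.075 0.084 0.088]
 -0.065 n26 [0.078 0.085 0.089]
```

Call:
move_arm(
  moves="0 0 0 0; 0 0 0 0; 0 0 0 0; 0 0 0 0; 0 0 0 0; 0 0 0 0; 0 0 0 0; 0 0 0 0; 0 0 0 0; 0 0 0 0",
  grip=0.514,
)

```text
clock: 16.67
position: [0.5334, 0.1229, 0.0548]
tool_rot: [-3.142, 0.0, 1.305]
force: [0.2, -0.9, -0.6]
grip_width: 0.0442
```

```bash
python3 tilt.py top
```

```text
[0.5334 0.1229 0.0548] [ 0.1969 -0.8868 -0.6269] [ 0.0883  0.0158 -0.0551] 0.04421792761606767 16.6667
top
 -0.170 n8 [0.073 0.081 0.084]
 -0.155 n29 [0.073 0.081 0.087]
 -0.140 n35 [0.073 0.082 0.087]
 -0.125 n37 [0.073 0.081 0.086]
 -0.110 n37 [0.072 0.082 0.088]
 -0.095 n36 [0.07  0.082 0.086]
 -0.080 n36 [0.074 0.083 0.088]
 -0.065 n26 [0.076 0.083 0.088]
```

Call:
move_arm(
  moves="0 0 0 0; 0 0 0 0; 0 0 0 0; 0 0 0 0; 0 0 0 0; 0 0 0 0; 0 0 0 0; 0 0 0 0; 0 0 0 0; 0 0 0 0",
  grip=0.518,
)

```text
clock: 17.55
position: [0.5334, 0.1229, 0.0548]
tool_rot: [-3.142, 0.0, 1.305]
force: [0.1, 0.5, -0.5]
grip_width: 0.0442
```

```bash
python3 tilt.py top
```

```text
[0.5334 0.1229 0.0548] [ 0.0889  0.4501 -0.5278] [0.021  0.0186 0.0034] 0.0442414142758113 17.55
top
 -0.170 n9 [0.073 0.08  0.086]
 -0.155 n31 [0.073 0.082 0.086]
 -0.140 n34 [0.071 0.081 0.086]
 -0.125 n37 [0.069 0.081 0.086]
 -0.110 n36 [0.071 0.082 0.087]
 -0.095 n36 [0.072 0.081 0.086]
 -0.080 n35 [0.073 0.084 0.088]
 -0.065 n26 [0.074 0.084 0.088]
```

Call:
move_arm(
  moves="0 0 0 0; 0 0 0 0; 0 0 0 0; 0 0 0 0; 0 0 0 0; 0 0 0 0; 0 0 0 0; 0 0 0 0; 0 0 0 0; 0 0 0 0",
  grip=0.524,
)

```text
clock: 18.43
position: [0.5334, 0.1229, 0.0548]
tool_rot: [-3.142, -0.0, 1.305]
force: [-0.7, -0.9, -0.3]
grip_width: 0.0446
```

```bash
python3 tilt.py top
```

```text
[0.5334 0.1229 0.0548] [-0.71   -0.8532 -0.3284] [-0.0551  0.0022 -0.0284] 0.044642048301437726 18.4333
top
 -0.170 n9 [0.036 0.08  0.088]
 -0.155 n21 [0.034 0.039 0.044]
 -0.140 n31 [0.034 0.044 0.049]
 -0.125 n34 [0.038 0.048 0.052]
 -0.110 n32 [0.041 0.052 0.059]
 -0.095 n34 [0.044 0.057 0.062]
 -0.080 n34 [0.052 0.062 0.068]
 -0.065 n26 [0.059 0.067 0.071]
```

Loosening to 0.524 let the core pivot, and its free end now rests on the counter at a tilt of about 0.3 rad. I'll lift slowly so it keeps pivoting.

Call:
move_arm(
  moves="-1 0 -4 0; -2 0 -9 0; -3 0 -14 0; -5 0 -19 0; -7 0 -24 0; -9 0 -29 0; -11 0 -34 0; -13 0 -39 0; -15 0 -44 0; -15 0 -44 0",
)

```text
clock: 19.32
position: [0.5298, 0.108, 0.0998]
tool_rot: [3.141, -0.001, 1.304]
force: [-0.1, -0.3, -0.4]
grip_width: 0.0447
```

```bash
python3 tilt.py top scene
```

```text
[0.5298 0.108  0.0998] [-0.0875 -0.2659 -0.4227] [ 0.0114 -0.0362 -0.0027] 0.04465874748650094 19.3167
top
 -0.170 n50 [0.009 0.081 0.091]
 -0.155 n10 [0.073 0.082 0.085]
 -0.140 n3 [0.029 0.032 0.034]
 -0.125 n31 [0.027 0.04  0.047]
 -0.110 n33 [0.043 0.053 0.059]
 -0.095 n33 [0.051 0.063 0.073]
 -0.080 n34 [0.064 0.076 0.081]
 -0.065 n1 [0.084 0.084 0.084]
scene
 -0.170 n92 [0.011 0.061 0.095]
 -0.155 n17 [0.071 0.08  0.088]
 -0.140 n2 [0.032 0.034 0.036]
 -0.125 n25 [0.02  0.038 0.044]
 -0.110 n33 [0.018 0.044 0.056]
 -0.095 n36 [0.022 0.057 0.068]
 -0.080 n38 [0.036 0.068 0.078]
 -0.065 n40 [0.045 0.078 0.09 ]
 -0.050 n39 [0.057 0.091 0.101]
 -0.035 n35 [0.078 0.103 0.114]
 -0.020 n32 [0.079 0.115 0.157]
 -0.005 n4 [0.086 0.088 0.091]
 0.010 n1 [0.149 0.149 0.149]
```

Call:
move_arm(
  moves="2 0 -5 0; 3 0 -10 0; 4 0 -16 0; 5 0 -22 0; 6 0 -28 0; 7 0 -34 0; 8 0 -40 0; 9 0 -45 0; 10 0 -50 0; 10 0 -50 0",
)

```text
clock: 20.25
position: [0.5325, 0.1184, 0.1498]
tool_rot: [3.141, -0.001, 1.305]
force: [0.7, 0.3, -0.6]
grip_width: 0.0449
```

```bash
python3 tilt.py scene | tail -14; python3 look.py w6.png
```

```text
[0.5325 0.1184 0.1498] [ 0.666   0.3057 -0.5779] [ 0.0255 -0.0371  0.0314] 0.04489073985434941 20.25
scene
 -0.170 n27 [0.07  0.084 0.088]
 -0.020 n122 [0.018 0.117 0.166]
 -0.005 n61 [0.013 0.067 0.135]
 0.010 n87 [0.021 0.088 0.139]
[0.5321 0.1181 0.1489] [ 3.1415 -0.0001  1.3049] [0.5528 0.1946 0.2916] [-0.3091 -0.0007 -0.2654] 363.8783445504571
```

```bash
python3 - <<'E'
import cv2,numpy as np
a=cv2.imread('pics/scene_t.png')[110:280,120:400]; b=cv2.imread('pics/w6.png')
a=cv2.resize(a,(0,0),fx=2,fy=2); b=cv2.resize(b,(453,340)); 
c=np.hstack([a,b]); c=cv2.resize(c,(800,int(340*800/c.shape[1]))); cv2.imwrite('pics/m1.png',c)
E
```

```text
(no output)
```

View pics/m1.png

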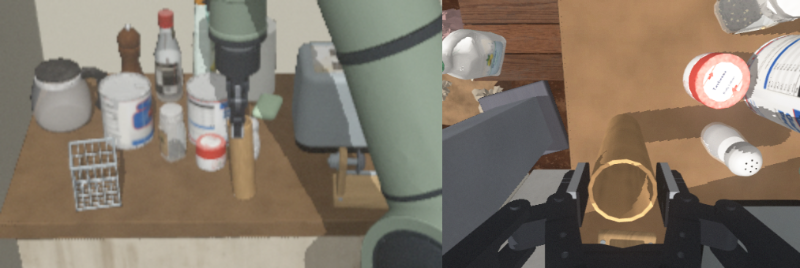

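The core now hangs upright: it is vertical at about (243,160) in the scene half, and its top ring shows between the pads in the wrist half. I'll tighten the grip and lift.

Call:
move_arm(
  moves="0 0 0 0; 0 0 0 0; 0 0 0 0; 0 0 0 0; 0 0 0 0; 0 0 -10 0; 0 0 -30 0; 0 0 -55 0; 0 0 -80 0; 0 0 -105 0",
  grip=0,
  grip_force=40,
)

```text
clock: 21.18
position: [0.5319, 0.1178, 0.2557]
tool_rot: [3.141, 0.0, 1.304]
force: [-0.6, 0.2, 0.4]
grip_width: 0.0425
```

Call:
move_arm(
  moves="0 0 -15 0; 0 0 -25 0; 0 0 -25 0; 0 0 -25 0; 0 0 -25 0; 0 0 -25 0; 0 0 -25 0; 0 0 -25 0; 0 0 -25 0; 0 0 -25 0",
)

```text
clock: 22.02
position: [0.532, 0.118, 0.2786]
tool_rot: [-3.141, 0.0, 1.305]
force: [0.4, -0.4, -0.4]
grip_width: 0.0427
```

```bash
cat > vert.py <<'E'
from h import *
np.set_printoptions(precision=4,suppress=True)
o=bot.observe(); print(o["position"],o["tool_rot"][2],o["force"],o["grip_width"],o["clock"])
p=bot.grab_frame("scene"); save(p,"scene_v.png")
Q=cloud(p).reshape(-1,3); Q=Q[~np.isnan(Q).any(1)]; c=o["position"]
k=(np.hypot(*(Q[:,:2]-c[:2]).T)<.06)
e=np.array(p["eye"]); v=(c-e)[:2]; v/=np.linalg.norm(v)
for z in np.arange(c[2]-.16,c[2]+.03,.015):
    q=Q[k&(abs(Q[:,2]-z)<.006)]
    if len(q)>4: print("z %.3f n%d"%(z,len(q)),"near %.4f"%np.percentile((q[:,:2]-c[:2])@v,5),"lateral %.4f %.4f"%tuple(np.percentile((q[:,:2]-c[:2])@[v[1],-v[0]],[2,98])))
print("zmin",Q[k][:,2].min(), "v",v)
go(.5988,.3664,c[2],o["tool_rot"][2])
E
python3 vert.py
```

```text
[0.532  0.118  0.2786] 1.3046716919069834 [ 0.4281 -0.4337 -0.3739] 0.0427261711760973 22.0167
z 0.134 n20 near -0.0228 lateral -0.0045 0.0322
z 0.149 n55 near -0.0242 lateral -0.0072 0.0342
z 0.164 n62 near -0.0261 lateral -0.0072 0.0340
z 0.179 n52 near -0.0247 lateral -0.0100 0.0310
z 0.194 n65 near -0.0234 lateral -0.0099 0.0307
z 0.209 n65 near -0.0249 lateral -0.0099 0.0306
z 0.224 n60 near -0.0249 lateral -0.0126 0.0276
z 0.239 n58 near -0.0255 lateral -0.0125 0.0275
z 0.254 n63 near -0.0237 lateral -0.0151 0.0273
z 0.269 n62 near -0.0249 lateral -0.0150 0.0244
z 0.284 n72 near -0.0317 lateral -0.0175 0.0242
z 0.299 n54 near -0.0391 lateral -0.0176 0.0239
zmin -0.8995687089702128 v [ 0.9625 -0.2713]
shift [257.2  -0.9  -0. ] yaw 0.0 q7 -0.42 clock 22.07
```

Call:
move_arm(
  moves="20 0 0 0; 45 0 0 0; 75 0 0 0; 105 0 0 0; 138 0 0 0; 171 0 0 0; 204 0 0 0; 235 -1 0 0; 256 -1 0 0; 266 -1 0 0",
)

```text
clock: 22.9
position: [0.6006, 0.3783, 0.2778]
tool_rot: [-3.141, -0.0, 1.308]
force: [1.1, -0.7, -0.7]
grip_width: 0.0427
```

Call:
move_arm(
  moves="0 0 0 0; 0 0 0 0; 0 0 0 0; 0 0 8 0; 0 0 8 0; 0 0 8 0; 0 0 8 0; 0 0 8 0; 0 0 8 0; 0 0 8 0",
)

```text
clock: 23.73
position: [0.6011, 0.375, 0.2709]
tool_rot: [3.141, -0.0, 1.305]
force: [-0.2, -0.3, -0.8]
grip_width: 0.0423
```

```bash
python3 vert.py; python3 - <<'E'
import cv2; a=cv2.imread('pics/scene_v.png')[90:260,110:300]; cv2.imwrite('pics/sv1.png',cv2.resize(a,(0,0),fx=3,fy=3))
E
```

```text
[0.6011 0.375  0.2709] 1.3048096361298689 [-0.2002 -0.321  -0.8101] 0.04228659806723134 23.7333
z 0.126 n16 near -0.0264 lateral -0.0069 0.0279
z 0.141 n64 near -0.0275 lateral -0.0067 0.0344
z 0.156 n61 near -0.0272 lateral -0.0094 0.0333
z 0.171 n58 near -0.0288 lateral -0.0093 0.0318
z 0.186 n71 near -0.0270 lateral -0.0111 0.0304
z 0.201 n59 near -0.0258 lateral -0.0113 0.0291
z 0.216 n66 near -0.0262 lateral -0.0133 0.0282
z 0.231 n62 near -0.0262 lateral -0.0129 0.0268
z 0.246 n70 near -0.0265 lateral -0.0152 0.0257
z 0.261 n73 near -0.0274 lateral -0.0160 0.0243
z 0.276 n66 near -0.0304 lateral -0.0153 0.0230
z 0.291 n73 near -0.0366 lateral -0.0169 0.0219
zmin -0.7921114014483045 v [ 0.9983 -0.0584]
shift [-8.9  0.1 -0. ] yaw -0.0 q7 -0.72 clock 23.78
```

View pics/sv1.png

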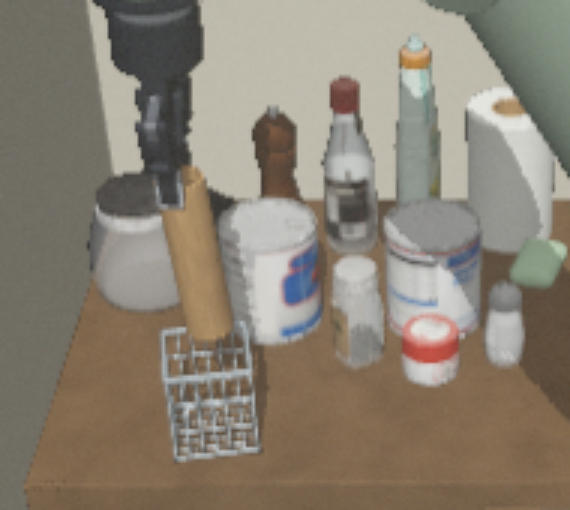

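The core hangs directly over the bin with a slight lean of about 0.07 rad. Its bottom is at about (210,335) in the crop, within 5 mm of the bin's centre. Now I'll lower it in.

Call:
move_arm(
  moves="3 0 10 0; 3 0 22 0; 3 0 34 0; 3 0 46 0; 3 0 58 0; 3 0 70 0; 3 0 80 0; 3 0 90 0; 3 0 98 0; 3 0 104 0",
)

```text
clock: 24.62
position: [0.6017, 0.3778, 0.1657]
tool_rot: [-3.141, 0.0, 1.305]
force: [1.2, -0.2, -0.6]
grip_width: 0.0429
```

```bash
python3 vert.py
```

```text
[0.6017 0.3778 0.1657] 1.3047359053091327 [ 1.152  -0.1574 -0.5543] 0.04288112362743728 24.6167
z 0.006 n412 near -0.0509 lateral -0.0533 0.0546
z 0.021 n33 near -0.0426 lateral -0.0303 0.0348
z 0.036 n97 near -0.0427 lateral -0.0306 0.0408
z 0.051 n64 near -0.0430 lateral -0.0298 0.0363
z 0.066 n93 near -0.0421 lateral -0.0293 0.0433
z 0.081 n54 near -0.0442 lateral -0.0298 0.0364
z 0.096 n172 near -0.0441 lateral -0.0304 0.0500
z 0.111 n55 near -0.0258 lateral -0.0145 0.0286
z 0.126 n50 near -0.0263 lateral -0.0135 0.0275
z 0.141 n64 near -0.0260 lateral -0.0153 0.0264
z 0.156 n62 near -0.0267 lateral -0.0138 0.0252
z 0.171 n65 near -0.0313 lateral -0.0174 0.0239
z 0.186 n70 near -0.0368 lateral -0.0165 0.0224
zmin -0.7921156918361197 v [ 0.9984 -0.0562]
shift [-11.5   0.4  -0.9] yaw 0.0 q7 -0.7 clock 24.67
```

Call:
move_arm(
  moves="0 0 3 0; 0 0 6 0; 0 0 8 0; 0 0 8 0; 0 0 8 0; 0 0 8 0; 0 0 8 0; 0 0 8 0; 0 0 8 0; 0 0 8 0",
)

```text
clock: 25.5
position: [0.6019, 0.3779, 0.1589]
tool_rot: [3.142, -0.0, 1.305]
force: [0.8, 0.4, -1.2]
grip_width: 0.0427
```

Call:
move_arm(
  moves="0 0 0 0; 0 0 0 0; 0 0 0 0; 0 0 0 0; 0 0 0 0; 0 0 0 0; 0 0 0 0; 0 0 0 0; 0 0 0 0; 0 0 0 0",
  grip=0.85,
)

```text
clock: 26.33
position: [0.6019, 0.3779, 0.1588]
tool_rot: [3.142, 0.0, 1.305]
force: [0.3, -0.2, 0.7]
grip_width: 0.0725
```

Call:
move_arm(
  moves="0 0 -5 0; 0 0 -15 0; 0 0 -30 0; 0 0 -50 0; 0 0 -75 0; 0 0 -100 0; 0 0 -120 0; 0 0 -135 0; 0 0 -140 0; 0 0 -140 0",
)

```text
clock: 27.17
position: [0.6023, 0.378, 0.3006]
tool_rot: [3.14, -0.002, 1.305]
force: [0.0, 0.8, -0.0]
grip_width: 0.0727
```

```bash
python3 look.py w7.png; python3 - <<'E'
from h import *
np.set_printoptions(precision=4,suppress=True)
b=np.array([.5988,.3664])
for n in("scene","top"):
    p=bot.grab_frame(n)
    if n=="scene": save(p,"s7.png")
    Q=cloud(p).reshape(-1,3); Q=Q[~np.isnan(Q).any(1)]
    q=Q[(np.hypot(*(Q[:,:2]-b).T)<.07)&(Q[:,2]>.11)&(Q[:,2]<.19)]
    for z in(.12,.14,.16):
        k=abs(q[:,2]-z)<.008
        if k.sum()>3: print(n,z,k.sum(),q[k].min(0)[:2]-b,q[k].max(0)[:2]-b)
    print("zmax",np.percentile(q[:,2],98) if len(q) else None)
    for m in("salt","spice","pot"):
        r=bot.search_frame(p,m)
        if r: print(n,m,r[0]["at"],round(r[0]["conf"],2),w(p,*r[0]["at"]))
Q=np.load('wr.npz')['P'].reshape(-1,3); k=(np.hypot(*(Q[:,:2]-b).T)<.06)&(Q[:,2]>.14)&(Q[:,2]<.18); print("wrist ring",Q[k].mean(0),k.sum())
E
python3 - <<'E'
import cv2,numpy as np
a=cv2.imread('pics/s7.png')[110:280,110:400]; b=cv2.imread('pics/w7.png')
c=np.hstack([cv2.resize(a,(440,258)),cv2.resize(b,(344,258))]); cv2.imwrite('pics/m2.png',c)
E
```

```text
[0.6019 0.3778 0.2991] [ 3.1413 -0.0005  1.3047] [0.6227 0.4542 0.4431] [-0.3076 -0.0017 -0.2657] 363.8783445504571
scene 0.12 71 [-0.0296 -0.0243] [0.0002 0.0193]
scene 0.14 93 [-0.0281 -0.0227] [0.0243 0.0189]
scene 0.16 144 [-0.0272 -0.0235] [0.0216 0.0194]
zmax 0.1665426575126319
scene salt [277.0, 201.2] 0.67 [0.6254 0.0715 0.0412]
scene spice [226.6, 197.2] 0.61 [0.6648 0.2185 0.057 ]
scene pot [254.3, 205.6] 0.8 [0.6178 0.1446 0.0444]
top 0.12 42 [-0.0232 -0.0246] [0.0167 0.0187]
top 0.14 46 [-0.0227 -0.0235] [0.0176 0.0191]
top 0.16 83 [-0.0237 -0.0223] [0.0175 0.0213]
zmax 0.16732758824565805
top salt [274.7, 180.9] 0.51 [0.6344 0.0598 0.0854]
top spice [228.7, 168.8] 0.73 [0.6695 0.1965 0.1056]
top pot [250.3, 182.5] 0.78 [0.6368 0.1352 0.0499]
wrist ring [0.6    0.3679 0.1582] 1268
```

View pics/m2.png

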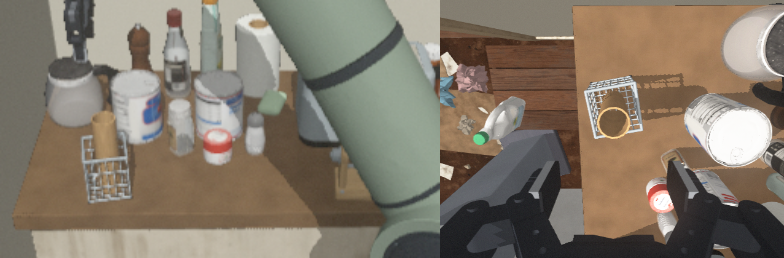

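The core stands upright in the bin, with its top at 0.166 m, which matches the 5 mm floor plus 160 mm of core. It is centred to within a few mm, the three other items are where they were, and the gripper is well clear.

```bash
python3 -c "
from h import *
print(bot.job_done())"
```

```text
the job is handed in; nothing more can be done
None
```

The core is now standing end-first in the wire bin, and I handed the job in at about 27.5 s of the allowed 59 s.

- **Off the holder:** I pushed the core 13 mm against the sprung hub, with 5.3 N of back-force, which fits the spring figures. Then I swung its other end out past the fixed hub and drew it off.
- **Laid down and turned upright:** I laid it flat on the counter and let go. I took it again by the end nearest the bin, loosened the grip until it pivoted, and lifted until it hung upright. I tightened the grip before carrying it to the bin.

**Last checks**
- **Core:** its top is at about 0.166 m, against 0.165 m expected when it stands on the bin floor. It is within about 3 mm of the bin's centre, practically vertical, and the gripper is open and well clear.
- **Salt, spice and pot:** all three were found within about 10 mm of their starting positions, which is within detector noise.
- **Sprung hub:** I did not measure its return after the core came off.
- **Cameras:** the wrist and top cameras disagreed by about 3 mm sideways at the holder, which caused no trouble.

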